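Clamp the dust-duct joint

ROBOT

A 6-joint arm with a two-finger parallel gripper is mounted at the origin on the work surface. World frame = base frame: x ahead of the robot, y to its left, z up, the work surface at z = 0. Lengths are in mm, angles in rad, forces in N, time in s.
With the tool pointing down it reaches from about 275 to 825 mm from the base axis. Payload 5.2 kg.
Tool frame: the origin (TCP) lies at the very end of the fingers, on their centre line; the grasp point (between the pads) lies 19 mm behind it; z points along the fingers, y is the direction in which the jaws open and shut (so a half turn about z gives the same grasp; the last joint's range is limited). The gripper opens to 93 mm and grips with 3 to 60 N. Pads are 15 mm wide; open, the fingers measure 128 mm over their backs; the gripper's body (75 mm by 188 mm) begins 65 mm behind the grasp point.
Start: joints at [-1.318, 0.259, 1.535, -0, 1.348, -0.203], TCP at [242.12, -493.845, 218.653] pointing down, gripper open.
Joint ranges: [-3.14, 3.14], [-0.91, 2.08], [0.19, 2.58], [-1.22, 4.36], [0.22, 2.71], [-3.12, 3.12]. Speed limits (rad/s): [2.57, 2.57, 3.14, 3.14, 3.14, 3.14].

INTERFACE

Orientations are given as a unit quaternion [w, x, y, z].
In Python, from bench import bot gives the robot as it stands. The module is installed in compiled form; this text tells all that it offers.
- The arm moves only by the tool drive_tool, never from a script. Its argument "moves" is a list of rows, each an object of numbers: "tx", "ty", "tz": the shift along the tool's x, y, z in cm; "ax", "ay", "az": the turn, a rotation vector about the tool's x, y, z in rad. A call has 1 to 5 rows; each row shifts and turns the pose as measured when the row begins, along the tool's axes as they then stand; what a row does not reach is not made up. A row lasts 1/8 s, in which the tool goes at most 62.5 mm and 10.7 degrees, less where a joint would pass 70% of its speed; a pose out of reach is approached as far as the arm can. A call is refused whole if a number of a shift passes 6.25 or a number of a turn 0.188, either way. A call with a gripper value outside its range is refused whole. "hand" is the closure, from -1 (fully open) to 1 (shut), set as the call begins (left out, the last holds). The fingers move at their own pace and stop on an object; "newtons" is the grip in N (left out, the last holds). Time passes only in rows, so rows that do not move let the fingers close. It gives the time, the measured TCP pose, the force and the opening at its end, in the units of the state.
- bot.read_state(): the state, without advancing time (a new reading comes with each control period).
- bot.read_camera(name): name is "scene" or "top"; returns a dict with "pixels" (400x640x3 uint8, blue, green, red), "fov_y" (degrees; the focal length in pixels is half the picture's height over the tangent of half this angle, whatever the lens; pixels are square), "cx", "cy" (the principal point, pixels), "dist_coeffs" ([k1, k2, p1, p2, k3] as OpenCV has them; the pictures are not rectified), "pose" (4x4, takes a point from camera to world coordinates). Camera axes: x right, y down, z forward; pixel columns grow to the right and rows downward; lengths in mm; the calibration is good to about 2 mm. A picture is of the moment at which its call begins. There is no depth.
- bot.hand_in(): hands the job in, once; it reports no verdict.
The state is a dict: "time": time; "q": joint angles; "joint_velocities": joint speeds; "tau": joint torques, N m; "ee_pos": TCP position; "ee_rot": TCP orientation; "contact_force": force on the tool from outside, world axes, zero at the start; "moment": the same for the moment, N m; "grip_width": finger opening in mm.
Only numpy, scipy, OpenCV 4.12 (cv2) and the standard library are available. Lean on these libraries where they do the work, as an engineer would, in place of code of your own. Each camera call takes 0.05 s, during which the arm holds its last target.

TASK

Join the loose duct end to the bench's dust port: swing the hinged half of the clamp ring fully shut around the two flanges, so that it pushes the loose end back square over the port, then turn the latch lever until its hook draws the ring tight. Make it firm but do not force it: a pull of about one kilo at the lever's knob is right. Let go, and leave the screwdriver, drawer runner and bracket where they are.

Things in the scene. Friction and masses are not known exactly. Their poses are not given: they have to be found in the camera images.
- port: Fixed dust port: dark steel base plate 200 x 200 x 8, upright tube stub (72 dia.) with a flange 96 dia. whose top is at z=58 mm, and half of a C-section clamp ring fixed round its +y side. Origin: centre of the plate's underside; z up along the duct axis. In its frame: ring hinge at (72, 0) mm, latch lever's pivot at (-93, 30). A stiff rubber seal lines the fixed half.
- port_axis (a point): Point on the port's duct axis at the joint of the two flanges, 58 mm above the bench.
- duct_end: Loose aluminium upper duct end, 0.3 to 0.6 kg: flange 96 dia. x 8, tube 72 dia. stepping to 58, 44 tall in all. Origin: centre of its underside, which rests on the port's flange at z=58 mm. Starts 2 to 7 mm off the port's axis, away from the fixed half; the closing ring slides it home.
- ring (a joint): Swinging half of the clamp ring, 0.45 kg, on a vertical hinge with slight friction. 0 = shut (0.55 to 0.9 at the start), grows as it opens, counter-clockwise seen from above. It meets the loose flange at up to 0.1 rad and is fully shut when it stops within 0.02 of 0, pressing on the seal; 7 to 15 N at the knob presses it home, and about 45 N there is too much. It stays when let go.
- ring_hinge (a point): Axis of the ring's vertical hinge, 72 mm above the bench.
- ring_knob (a point): Centre of the top (z=128 mm) of the ring's handle: an upright black round post 16 dia. rising 59 mm clear of a flat steel arm whose top is at z=69 mm. 159 mm from the hinge axis; it moves with the ring on that circle.
- lever (a joint): Latch lever, turning on a vertical pivot on the fixed half. 0 = open (0 to 0.25 at the start), grows as it is tightened, counter-clockwise seen from above; limit 1.9. Its spiral hook (z 77 to 89 mm) passes behind the catch post near the ring's free end at about 0.55, if the ring is shut; otherwise it jams on the post. It locks itself by friction and stays when let go.
- lever_pivot (a point): Axis of the lever's pivot, 82 mm above the bench. The catch post (12 dia.) stands on an adjuster set anew each time, so the hook first pulls anywhere between about 0.75 and 1.5 rad and is tight 0.05 to 0.15 later: the right angle can only be felt.
- lever_knob (a point): Centre of the top (z=128 mm) of the lever's handle: an upright black round post 16 dia. rising 40 mm clear of a flat arm whose top is at z=88 mm. 85 mm from the pivot axis. Turning free takes about 1 N here; a slow tangential pull that reaches 9 to 12 N tightens it properly, under 8 N leaves it slack, over 14 N over-tightens it.
- screwdriver: Bystander: screwdriver lying on the bench. Not to be moved.
- runner: Bystander: steel drawer runner, L-section 200 long, 40 high, lying on the bench. Not to be moved.
- bracket: Bystander: small steel angle bracket 60 x 50, 50 high. Not to be moved.
Mind the look-alikes: they are no part of the job. Several things have the shape of the duct_end; the one meant has the colours described above.

How it is judged (in metres and radians):
On the way, in this order (a step that is already met when the one before it is completed fails the run):
1. the ring is swung shut and has pushed the loose duct end square over the port (value of joint ring below 0.02 rad and horizontal distance between duct_end and port_axis below 0.0035 m), for 0.2 s.
2. the lever's hook draws the ring tight (value of joint ring below 0.02 rad and contact force between lever and ring above 10 N), for 0.2 s.
At the end, for the whole second after the job is handed in: The ring is shut (within 0.02 rad), the loose duct end sits flat on the port's flange within 3.5 mm of its axis, and the lever, let go and at rest, keeps the hook pulling on the ring's catch with more than 10 N (all of step 2 and horizontal distance between duct_end and port_axis below 0.0035 m and velocity of joint lever between -0.05 and 0.05 rad/s and height (world z) of duct_end below 0.061 m and angle between duct_end's own z axis and vertical below 0.05 rad); the robot touches nothing.
It fails at once if the latch is over-tightened: more than 38 N between hook and catch (contact force between lever and ring above 38 N).
It fails at once if the ring is forced on to the loose flange with more than 110 N (contact force between ring and duct_end above 110 N).
It fails at once if a bystander is moved more than 30 mm (distance of any of screwdriver, runner, bracket from where it was at the start of the episode above 0.03 m).
It also fails if it takes over 70 s, if anything falls off the work surface, if the arm or the gripper's body presses on something with over 40 N, if the wrist force passes 120 N, or if a joint passes its speed limit or range.

## Working session

There is one attempt and no reset: what is moved stays moved. The work goes in short steps, Python scripts to look and compute and a tool call to move; the robot and the scene stay as the last step left them, time stands still between calls to the robot, and variables do not carry over. Pictures are saved under pics/ and viewed, and the job is handed in when it is done.

Besides the shell and the picture viewer there is one more tool, called after "Call:" as name([rows], argument=value, ...), one row to a line, values as JSON. drive_tool: Moves the arm, as the interface text tells. Its arguments: {"type":"object","properties":{"moves":{"type":"array"},"hand":{"type":"number"},"newtons":{"type":"number"}},"required":["moves"]}

```bash
mkdir -p pics; cat > h.py <<'E'
import numpy as np, cv2
from bench import bot
def K(c):
    h=c["pixels"].shape[0]; f=h/2/np.tan(np.radians(c["fov_y"])/2)
    return np.array([[f,0,c["cx"]],[0,f,c["cy"]],[0,0,1]])
def ray(c,uv):
    p=cv2.undistortPoints(np.array([[uv]],float),K(c),np.array(c["dist_coeffs"],float))[0,0]
    T=np.array(c["pose"]); return T[:3,3],T[:3,:3]@np.array([p[0],p[1],1])
def plane(c,uv,z):
    o,d=ray(c,uv); return o+d*(z-o[2])/d[2]
def tri(c1,u1,c2,u2):
    o1,d1=ray(c1,u1);o2,d2=ray(c2,u2)
    s=np.linalg.lstsq(np.c_[d1,-d2],o2-o1,rcond=None)[0]
    a=o1+s[0]*d1;b=o2+s[1]*d2
    return (a+b)/2,np.linalg.norm(a-b)
def proj(c,P):
    T=np.linalg.inv(np.array(c["pose"]));r=cv2.Rodrigues(T[:3,:3])[0]
    return cv2.projectPoints(np.array([P],float),r,T[:3,3],K(c),np.array(c["dist_coeffs"],float))[0][0,0]
E
python3 - <<'E'
from h import *
import pickle
s=bot.read_state();print(s)
d={}
for n in("scene","top"):
    c=bot.read_camera(n);cv2.imwrite(f"pics/{n}0.png",c["pixels"]);d[n]=c
    print(n,c["fov_y"],c["cx"],c["cy"],c["dist_coeffs"],np.round(c["pose"],2).tolist())
pickle.dump(d,open("c0.pkl","wb"))
E
```

```text
{'time': 0.0, 'q': array([-1.31782313e+00,  2.59331678e-01,  1.53608833e+00,  1.62601795e-05,
        1.34799920e+00, -2.02747753e-01]), 'joint_velocities': array([ 0.00109244, -0.00043202, -0.0012715 ,  0.00043635, -0.00012259,
        0.00092328]), 'tau': array([ 1.30607667e-03, -4.37303174e+01, -2.83990538e+01,  7.16541591e-02,
        4.09455132e-02, -1.30071489e-04]), 'ee_pos': array([ 241.9718399 , -493.2990601 ,  217.82170275]), 'ee_rot': array([-9.13189721e-04,  9.74151931e-01,  2.25891968e-01, -1.50075041e-05]), 'contact_force': array([-0.31008818,  0.12778344,  0.04036539]), 'moment': array([-0.01663811,  0.03640198,  0.01618971]), 'grip_width': 92.90403304164413}
scene 55.57664043418023 315.10534303174603 204.3090014744183 [-0.07252628  0.          0.          0.          0.        ] [[0.36, 0.55, -0.75, 1369.23], [0.93, -0.19, 0.3, -347.61], [0.02, -0.81, -0.58, 758.16], [0.0, 0.0, 0.0, 1.0]]
top 48.5277446472603 329.4415961273174 197.30132088456372 [-0.1231179  0.         0.         0.         0.       ] [[-0.03, -0.98, 0.18, 366.99], [-1.0, 0.03, 0.02, -19.74], [-0.02, -0.18, -0.98, 1110.58], [0.0, 0.0, 0.0, 1.0]]
```

View pics/scene0.png

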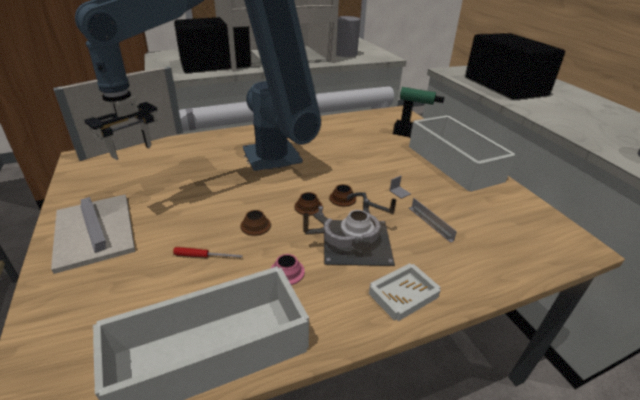

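View pics/top0.png

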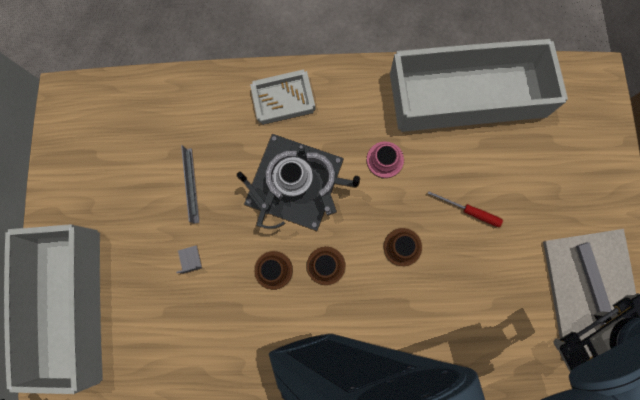

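The top view shows the port assembly at about (293,180). The aluminium duct end is on it at (291,173), with three brown look-alikes and one pink one beside it. I'll enlarge that area in both views.

```bash
python3 - <<'E'
from h import *
a=cv2.imread("pics/top0.png")[110:250,220:380];cv2.imwrite("pics/topc.png",cv2.resize(a,None,fx=5,fy=4.999,interpolation=cv2.INTER_CUBIC)[:600])
a=cv2.imread("pics/top0.png")[120:240,225:375];cv2.imwrite("pics/topc.png",cv2.resize(a,None,fx=5,fy=5,interpolation=cv2.INTER_CUBIC))
a=cv2.imread("pics/scene0.png")[170:270,290:420];cv2.imwrite("pics/scc.png",cv2.resize(a,None,fx=6,fy=6,interpolation=cv2.INTER_CUBIC))
E
```

```text
(no output)
```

View pics/topc.png

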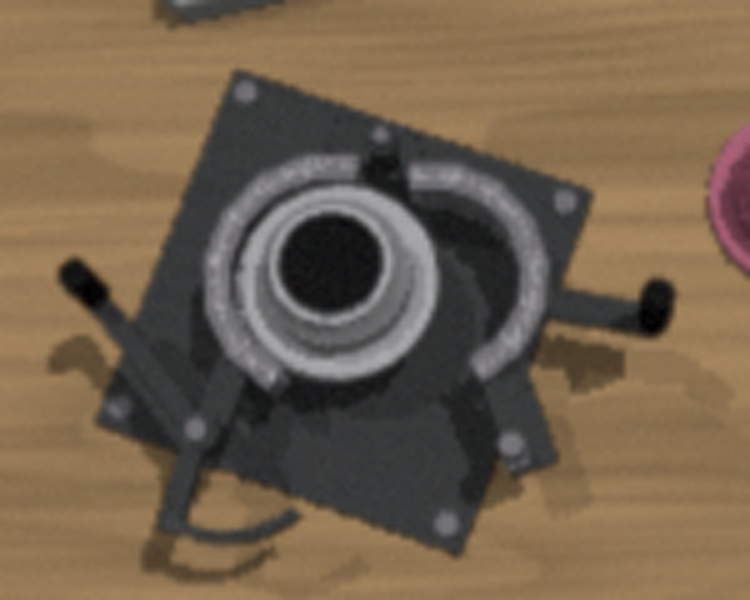

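View pics/scc.png

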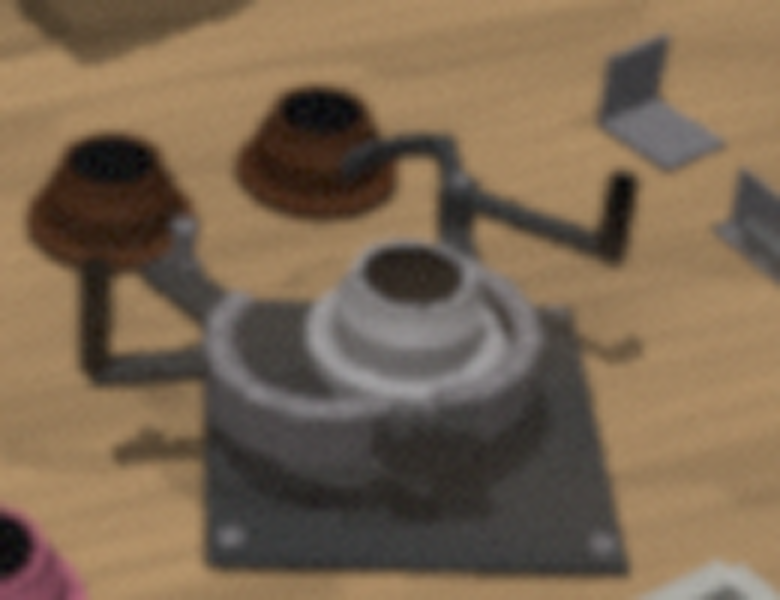

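```bash
python3 - <<'E'
from h import *
import pickle
d=pickle.load(open("c0.pkl","rb"));t,s=d["top"],d["scene"]
T=lambda u,v:(225+(u-2)/5,120+(v-2)/5); S=lambda u,v:(290+(u-2)/6,170+(v-2)/6)
for n,a,b in(("ringknob",(657,291),(95,265)),("leverknob",(73,268),(622,178)),("pivot",(195,428),(460,183)),("catch",(512,443),(182,228)),("ductopening",(330,262),(412,273))):
    print(n,tri(t,T(*a),s,S(*b)))
cs=[plane(t,T(*p),8)for p in((237,70),(593,190),(462,555),(98,425))]
print(np.round(cs,1)); c=np.mean(cs,0);print("centre",c)
for i in range(4):print(np.linalg.norm(cs[i]-cs[i-1]))
# port -x..; hinge direction (+x side) is from centre toward edge 0-1
m=(cs[0]+cs[1])/2-(cs[2]+cs[3])/2; ex=m[:2]/np.linalg.norm(m[:2]); ey=np.array([-ex[1],ex[0]])
print("yaw",np.arctan2(ex[1],ex[0]))
for p in((72,0),(-93,30)):print(p,c[:2]+p[0]*ex+p[1]*ey)
print("hinge top est",plane(t,T(380,165),72),plane(t,T(380,165),90))
print("knob plane128",plane(t,T(657,291),128),plane(t,T(73,268),128),"pivot@88",plane(t,T(195,428),88),"scene pl",plane(s,S(95,265),128),plane(s,S(622,178),128))
E
```

```text
ringknob (array([586.9162223 , -61.6477649 , 124.66435236]), np.float64(1.2196995139944384))
leverknob (array([606.54267449, 205.70192906, 125.57630894]), np.float64(0.3252160550511216))
pivot (array([536.74756366, 156.15070342,  87.26165228]), np.float64(1.5498938377153852))
catch (array([525.02642476,   7.07382583,  86.2349465 ]), np.float64(1.0781367345357402))
ductopening (array([611.71763439,  90.26400295,  99.70617847]), np.float64(1.934397040874785))
[[738.3 147.    8. ]
 [666.9 -36.5   8. ]
 [481.2  35.    8. ]
 [552.6 218.8   8. ]]
centre [609.74475232  91.08164051   8.        ]
199.06726202755314
196.943729789824
199.03024969551768
197.14848493683067
yaw -0.36825768102199485
(72, 0) [676.91758286  65.16232651]
(-93, 30) [533.77956039 152.54943383]
hinge top est [665.62322756  67.44856079  72.        ] [660.44757997  65.93741017  90.        ]
knob plane128 [585.97246519 -62.08035736 128.        ] [605.87848431 204.99470555 128.        ] pivot@88 [536.30869505 155.2963362   88.        ] scene pl [591.20742193 -62.57091043 128.        ] [609.47041824 203.76506424 128.        ]
```

```bash
cat >> h.py <<'E'
def yaw(s):
    w,x,y,z=s["ee_rot"]; return np.arctan2(2*(x*y+w*z),1-2*(y*y+z*z))
def plan(target,alpha_deg,n,p=None,a=None,pr=True):
    """rows (cm, rad) from the current pose to target xyz with tool x at alpha"""
    s=bot.read_state(); p=s["ee_pos"] if p is None else np.array(p,float); a=yaw(s) if a is None else a
    D=(np.array(target)-p)/n; da=(np.radians(alpha_deg)-a+np.pi)%(2*np.pi)-np.pi; da/=n
    out=[]
    for i in range(n):
        b=a+i*da
        out.append(dict(tx=round(float(D[0]*np.cos(b)+D[1]*np.sin(b))/10,2),ty=round(float(D[0]*np.sin(b)-D[1]*np.cos(b))/10,2),tz=round(float(-D[2])/10,2),az=round(float(-da),3)))
    for i,r in enumerate(out):print(r)
E
python3 - <<'E'
from h import *
plan((620,-85,215),145,13)
E
```

```text
{'tx': 3.99, 'ty': -1.54, 'tz': 0.02, 'az': -0.16}
{'tx': 4.19, 'ty': -0.89, 'tz': 0.02, 'az': -0.16}
{'tx': 4.28, 'ty': -0.21, 'tz': 0.02, 'az': -0.16}
{'tx': 4.25, 'ty': 0.47, 'tz': 0.02, 'az': -0.16}
{'tx': 4.13, 'ty': 1.14, 'tz': 0.02, 'az': -0.16}
{'tx': 3.89, 'ty': 1.78, 'tz': 0.02, 'az': -0.16}
{'tx': 3.56, 'ty': 2.38, 'tz': 0.02, 'az': -0.16}
{'tx': 3.13, 'ty': 2.91, 'tz': 0.02, 'az': -0.16}
{'tx': 2.63, 'ty': 3.38, 'tz': 0.02, 'az': -0.16}
{'tx': 2.06, 'ty': 3.75, 'tz': 0.02, 'az': -0.16}
{'tx': 1.44, 'ty': 4.03, 'tz': 0.02, 'az': -0.16}
{'tx': 0.78, 'ty': 4.21, 'tz': 0.02, 'az': -0.16}
{'tx': 0.1, 'ty': 4.28, 'tz': 0.02, 'az': -0.16}
```

Call:
drive_tool([
  {"tx":4.0,"ty":-1.5,"az":-0.16},
  {"tx":4.2,"ty":-0.9,"az":-0.16},
  {"tx":4.3,"ty":-0.2,"az":-0.16},
  {"tx":4.2,"ty":0.5,"az":-0.16},
  {"tx":4.1,"ty":1.1,"az":-0.16},
], hand=1, newtons=30)

```text
invalid input at $.moves[0]: expected keys tx, ty, tz, ax, ay, az
```

Call:
drive_tool([
  {"tx":3.9,"ty":1.8,"az":-0.16},
  {"tx":3.6,"ty":2.4,"az":-0.16},
  {"tx":3.1,"ty":2.9,"az":-0.16},
  {"tx":2.6,"ty":3.4,"az":-0.16},
  {"tx":2.1,"ty":3.7,"az":-0.16},
])

```text
invalid input at $.moves[0]: expected keys tx, ty, tz, ax, ay, az
```

```bash
python3 - <<'E'
from h import *
s=bot.read_state();print(s["ee_pos"],np.degrees(yaw(s)),s["grip_width"],s["time"])
plan((620,-85,215),145,5)
E
```

```text
[ 241.98892891 -493.37421615  217.88452886] 26.113335613697473 92.95825656316461 0.1
{'tx': 10.38, 'ty': -4.01, 'tz': 0.06, 'az': -0.415}
{'tx': 11.12, 'ty': 0.52, 'tz': 0.06, 'az': -0.415}
{'tx': 9.96, 'ty': 4.96, 'tz': 0.06, 'az': -0.415}
{'tx': 7.12, 'ty': 8.55, 'tz': 0.06, 'az': -0.415}
{'tx': 3.07, 'ty': 10.7, 'tz': 0.06, 'az': -0.415}
```

All six keys are required.

Call:
drive_tool([
  {"tx":4.0,"ty":-1.5,"tz":0,"ax":0,"ay":0,"az":-0.16},
  {"tx":4.2,"ty":-0.9,"tz":0,"ax":0,"ay":0,"az":-0.16},
  {"tx":4.3,"ty":-0.2,"tz":0,"ax":0,"ay":0,"az":-0.16},
  {"tx":4.2,"ty":0.5,"tz":0,"ax":0,"ay":0,"az":-0.16},
  {"tx":4.1,"ty":1.1,"tz":0,"ax":0,"ay":0,"az":-0.16},
], hand=1, newtons=30)

```text
time: 0.72
ee_pos: [387.2, -332.8, 215.5]
ee_rot: [-0.003, 0.804, 0.595, 0.001]
contact_force: [-0.2, -0.6, 1.1]
grip_width: 48.2
```

Call:
drive_tool([
  {"tx":3.9,"ty":1.8,"tz":0,"ax":0,"ay":0,"az":-0.16},
  {"tx":3.6,"ty":2.4,"tz":0,"ax":0,"ay":0,"az":-0.16},
  {"tx":3.1,"ty":2.9,"tz":0,"ax":0,"ay":0,"az":-0.16},
  {"tx":2.6,"ty":3.4,"tz":0,"ax":0,"ay":0,"az":-0.16},
  {"tx":2.1,"ty":3.7,"tz":0,"ax":0,"ay":0,"az":-0.16},
])

```text
time: 1.35
ee_pos: [530.6, -164.5, 214.2]
ee_rot: [-0.004, 0.497, 0.868, 0.002]
contact_force: [0.2, 0.4, -0.5]
grip_width: 0.6
```

```bash
python3 - <<'E'
from h import *
s=bot.read_state();print(s["ee_pos"],np.degrees(yaw(s)),s["grip_width"],s["time"],s["q"])
plan((620,-85,215),145,5)
E
```

```text
[ 530.6121683  -164.53406439  214.18800294] 120.3937610964695 0.6400829077047219 1.35 [-0.50398091  0.27627798  1.52225852  0.00380866  1.35120096 -1.03530121]
{'tx': 0.47, 'ty': 2.35, 'tz': -0.02, 'az': -0.086}
{'tx': 0.26, 'ty': 2.38, 'tz': -0.02, 'az': -0.086}
{'tx': 0.06, 'ty': 2.39, 'tz': -0.02, 'az': -0.086}
{'tx': -0.15, 'ty': 2.39, 'tz': -0.02, 'az': -0.086}
{'tx': -0.35, 'ty': 2.37, 'tz': -0.02, 'az': -0.086}
```

Call:
drive_tool([
  {"tx":0.5,"ty":2.4,"tz":0,"ax":0,"ay":0,"az":-0.09},
  {"tx":0.3,"ty":2.4,"tz":0,"ax":0,"ay":0,"az":-0.09},
  {"tx":0,"ty":2.4,"tz":0,"ax":0,"ay":0,"az":-0.09},
  {"tx":-0.2,"ty":2.4,"tz":0,"ax":0,"ay":0,"az":-0.09},
  {"tx":-0.4,"ty":2.4,"tz":0,"ax":0,"ay":0,"az":-0.09},
])

```text
time: 1.98
ee_pos: [622.4, -77.5, 211.4]
ee_rot: [-0.006, 0.282, 0.96, 0.003]
contact_force: [0.3, 0.0, 0.1]
grip_width: 0.6
```

Call:
drive_tool([
  {"tx":0,"ty":0,"tz":2.0,"ax":0,"ay":0,"az":0},
  {"tx":0,"ty":0,"tz":2.0,"ax":0,"ay":0,"az":0},
  {"tx":0,"ty":0,"tz":2.0,"ax":0,"ay":0,"az":0},
  {"tx":0,"ty":0,"tz":0.0,"ax":0,"ay":0,"az":0},
])

```text
time: 2.48
ee_pos: [622.1, -74.5, 147.5]
ee_rot: [-0.008, 0.279, 0.96, 0.003]
contact_force: [0.1, -0.2, 0.2]
grip_width: 0.3
```

```bash
python3 - <<'E'
from h import *
s=bot.read_state();print(s["ee_pos"],np.degrees(yaw(s)),s["grip_width"],s["time"],s["contact_force"])
plan((620,-85,84),145,5)
for n in("scene","top"):
    c=bot.read_camera(n);p=proj(c,s["ee_pos"]);print(n,p)
    x,y=[int(v) for v in p]; x0=max(0,x-80);y0=max(0,y-60)
    im=c["pixels"].copy();im[y,x]=(0,0,255)
    cv2.imwrite(f"pics/{n}1.png",cv2.resize(im[y0:y0+120,x0:x0+160],None,fx=4,fy=4,interpolation=cv2.INTER_CUBIC));print(x0,y0)
E
```

```text
[622.05892697 -74.47839665 147.46795813] 147.5460485460052 0.25388381007866234 2.475 [ 0.11698402 -0.22708295  0.23965379]
{'tx': -0.08, 'ty': -0.2, 'tz': 1.27, 'az': 0.009}
{'tx': -0.08, 'ty': -0.2, 'tz': 1.27, 'az': 0.009}
{'tx': -0.08, 'ty': -0.2, 'tz': 1.27, 'az': 0.009}
{'tx': -0.08, 'ty': -0.2, 'tz': 1.27, 'az': 0.009}
{'tx': -0.09, 'ty': -0.2, 'tz': 1.27, 'az': 0.009}
scene [305.26575127 215.54286133]
225 155
top [361.20298194 159.99653348]
281 99
```

View pics/scene1.png

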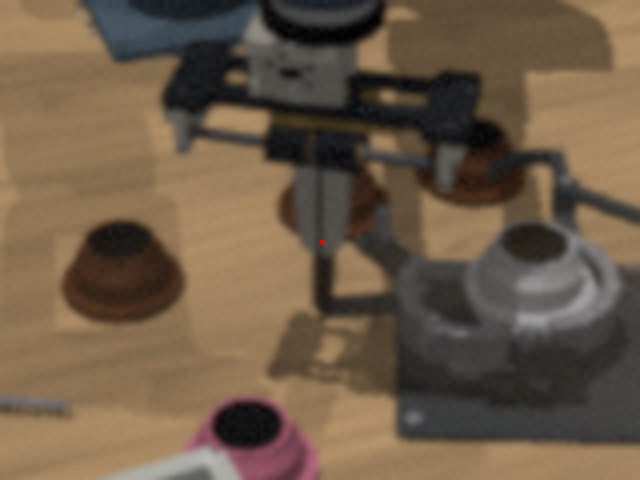

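View pics/top1.png

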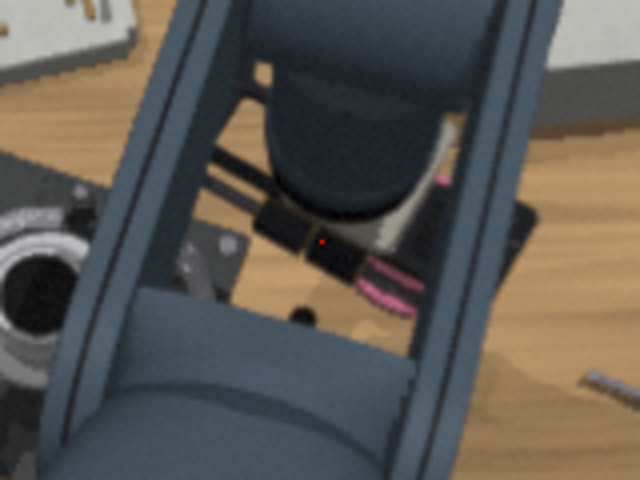

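The closed fingers are about 40 mm behind the ring knob, and the knob is visible at crop (302,318) in the top view. I'm going down to the post.

Call:
drive_tool([
  {"tx":0,"ty":-0.3,"tz":2.2,"ax":0,"ay":0,"az":0.02},
  {"tx":0,"ty":-0.3,"tz":2.2,"ax":0,"ay":0,"az":0.02},
  {"tx":0,"ty":-0.3,"tz":1.8,"ax":0,"ay":0,"az":0},
  {"tx":0,"ty":0,"tz":0.0,"ax":0,"ay":0,"az":0},
])

```text
time: 3.08
ee_pos: [621.6, -83.5, 92.0]
ee_rot: [-0.001, 0.299, 0.954, 0.003]
contact_force: [-0.3, -0.1, -1.1]
grip_width: 0.6
```

```bash
python3 - <<'E'
from h import *
s=bot.read_state();print(s["ee_pos"],np.degrees(yaw(s)),s["grip_width"],s["time"],s["contact_force"])
a=yaw(s);d=np.array([587,-62])-s["ee_pos"][:2];print("knob in tool",d@[np.cos(a),np.sin(a)],d@[np.sin(a),-np.cos(a)])
E
```

```text
[621.56768284 -83.47881452  92.01508692] 145.15638551640572 0.5666494848900037 3.075 [-0.32816112 -0.05732958 -1.08988834]
knob in tool 40.64187286127491 -2.1218719142158498
```

Call:
drive_tool([
  {"tx":1.0,"ty":0,"tz":0.2,"ax":0,"ay":0,"az":0},
  {"tx":0.8,"ty":0,"tz":0.2,"ax":0,"ay":0,"az":0},
  {"tx":0.6,"ty":0,"tz":0,"ax":0,"ay":0,"az":0},
  {"tx":0.6,"ty":0,"tz":0,"ax":0,"ay":0,"az":0.02},
  {"tx":0.6,"ty":0,"tz":0,"ax":0,"ay":0,"az":0.04},
])

```text
time: 3.7
ee_pos: [592.6, -61.9, 92.1]
ee_rot: [0.002, 0.329, 0.944, 0.003]
contact_force: [0.6, -0.7, -1.2]
grip_width: 0.4
```

```bash
cat > st.py <<'E'
from h import *
s=bot.read_state();a=yaw(s);f=s["contact_force"]
print(s["ee_pos"].round(1),np.degrees(a).round(1),s["time"],"F tool x,y",(f[:2]@[np.cos(a),np.sin(a)]).round(2),(f[:2]@[np.sin(a),-np.cos(a)]).round(2),"Fz",f[2].round(2))
for n,h in(("hinge",(677,65)),("pivot",(535,154))):
    r=s["ee_pos"][:2]-h; print(n,"r",np.hypot(*r).round(1),"ang",np.degrees(np.arctan2(r[1],r[0])).round(2),"tangent ccw",np.degrees(np.arctan2(r[0],-r[1])).round(1))
E
python3 st.py
```

```text
[592.6 -61.9  92.1] 141.6 3.7 F tool x,y -0.85 -0.18 Fz -1.22
hinge r 152.4 ang -123.63 tangent ccw -33.6
pivot r 223.4 ang -75.06 tangent ccw 14.9
```

Call:
drive_tool([
  {"tx":1.0,"ty":-0.1,"tz":0,"ax":0,"ay":0,"az":0.05},
  {"tx":1.0,"ty":-0.1,"tz":0,"ax":0,"ay":0,"az":0.06},
  {"tx":1.0,"ty":-0.1,"tz":0,"ax":0,"ay":0,"az":0.06},
  {"tx":1.0,"ty":0,"tz":0,"ax":0,"ay":0,"az":0.06},
  {"tx":0.5,"ty":0,"tz":0,"ax":0,"ay":0,"az":0.04},
])

```text
time: 4.32
ee_pos: [557.5, -31.4, 93.5]
ee_rot: [0.004, 0.459, 0.888, 0.004]
contact_force: [0.5, -0.2, -0.2]
grip_width: 0.6
```

```bash
python3 st.py; python3 - <<'E'
from h import *
for n in("scene","top"):
    c=bot.read_camera(n);cv2.imwrite(f"pics/{n}2.png",c["pixels"])
    o=(230,150) if n=="scene" else (225,110)
    cv2.imwrite(f"pics/{n}2c.png",cv2.resize(c["pixels"][o[1]:o[1]+120,o[0]:o[0]+180],None,fx=4,fy=4,interpolation=cv2.INTER_CUBIC))
E
```

```text
[557.5 -31.4  93.5] 125.4 4.325 F tool x,y -0.5 0.29 Fz -0.21
hinge r 153.5 ang -141.13 tangent ccw -51.1
pivot r 186.7 ang -83.09 tangent ccw 6.9
```

View pics/scene2c.png

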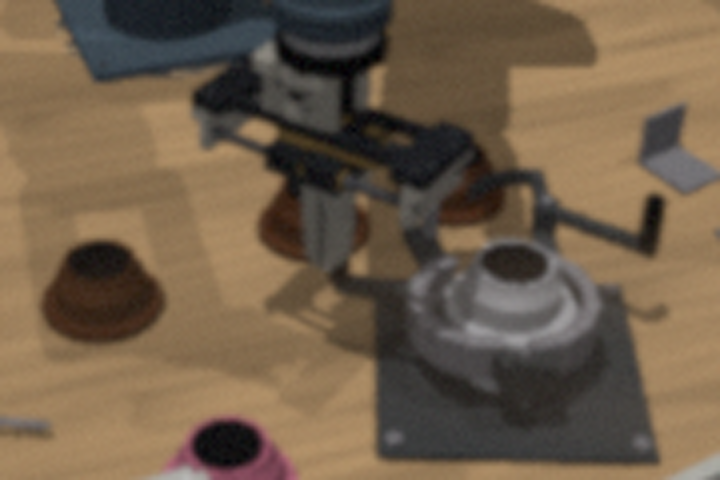

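View pics/top2c.png

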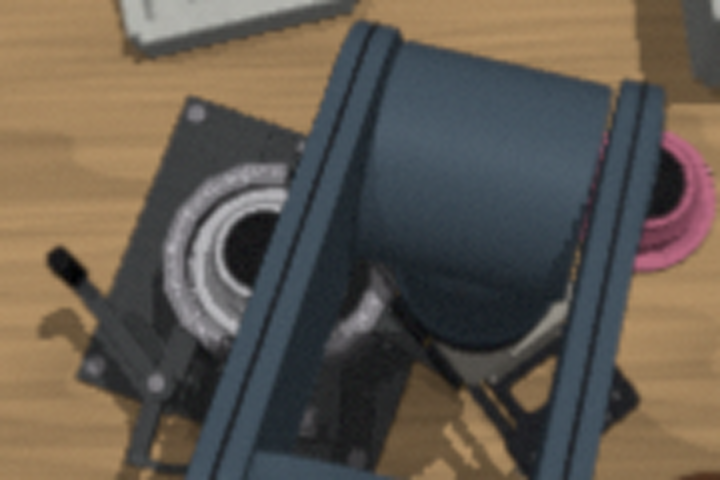

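The ring is following the push: in the scene crop the gap to the fixed half is closing and the knob is hidden behind the fingers at (340,265). I'll continue in smaller steps.

Call:
drive_tool([
  {"tx":0.8,"ty":0,"tz":0.1,"ax":0,"ay":0,"az":0.05},
  {"tx":0.6,"ty":0,"tz":0,"ax":0,"ay":0,"az":0.04},
  {"tx":0.5,"ty":0,"tz":0,"ax":0,"ay":0,"az":0.03},
  {"tx":0.5,"ty":0,"tz":0,"ax":0,"ay":0,"az":0.03},
])

```text
time: 4.92
ee_pos: [545.4, -11.5, 93.3]
ee_rot: [0.005, 0.525, 0.851, 0.004]
contact_force: [-0.6, -0.6, -0.1]
grip_width: 0.2
```

```bash
python3 st.py
```

```text
[545.4 -11.5  93.3] 116.7 4.925 F tool x,y -0.24 -0.81 Fz -0.1
hinge r 152.2 ang -149.82 tangent ccw -59.8
pivot r 165.9 ang -86.41 tangent ccw 3.6
```

Call:
drive_tool([
  {"tx":0.5,"ty":-0.1,"tz":0,"ax":0,"ay":0,"az":0.03},
  {"tx":0.5,"ty":-0.1,"tz":0,"ax":0,"ay":0,"az":0.03},
  {"tx":0.4,"ty":0,"tz":0,"ax":0,"ay":0,"az":0.02},
])

```text
time: 5.3
ee_pos: [537.8, 0.4, 93.7]
ee_rot: [0.005, 0.56, 0.829, 0.004]
contact_force: [0.1, -0.9, -0.8]
grip_width: 0.5
```

```bash
python3 st.py
```

```text
[5.378e+02 4.000e-01 9.370e+01] 111.9 5.3 F tool x,y -0.86 -0.21 Fz -0.77
hinge r 153.5 ang -155.09 tangent ccw -65.1
pivot r 153.7 ang -88.96 tangent ccw 1.0
```

Call:
drive_tool([
  {"tx":0.4,"ty":-0.1,"tz":0,"ax":0,"ay":0,"az":0.03},
  {"tx":0.4,"ty":0,"tz":0,"ax":0,"ay":0,"az":0.02},
])

```text
time: 5.55
ee_pos: [534.0, 7.5, 93.8]
ee_rot: [0.005, 0.581, 0.814, 0.004]
contact_force: [-0.3, -2.6, 1.0]
grip_width: 0.6
```

```bash
python3 st.py;python3 - <<'E'
from h import *
for n in("scene","top"):
    c=bot.read_camera(n);cv2.imwrite(f"pics/{n}3.png",c["pixels"])
    o=(260,160) if n=="scene" else (225,120)
    cv2.imwrite(f"pics/{n}3c.png",cv2.resize(c["pixels"][o[1]:o[1]+110,o[0]:o[0]+150],None,fx=5,fy=5,interpolation=cv2.INTER_CUBIC))
E
```

```text
[534.    7.5  93.8] 108.9 5.55 F tool x,y -2.35 -1.15 Fz 0.99
hinge r 154.1 ang -158.1 tangent ccw -68.1
pivot r 146.5 ang -90.39 tangent ccw -0.4
```

View pics/scene3c.png

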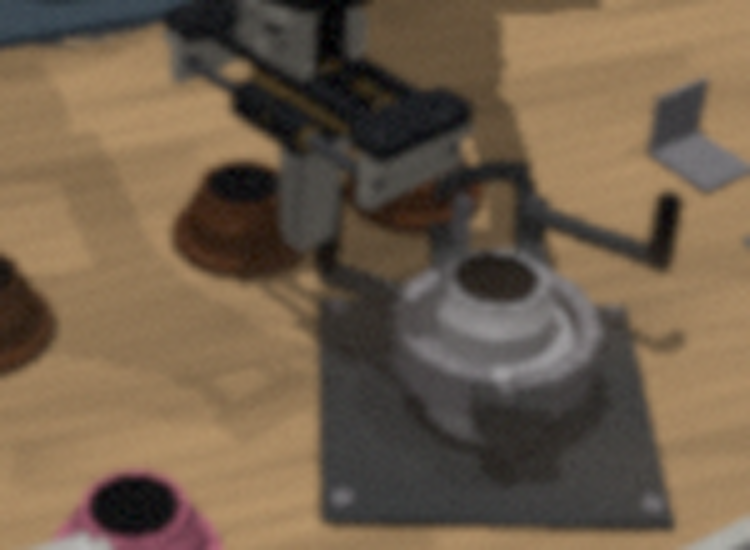

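The ring is nearly shut and the force is rising to 2.4 N, so it is touching the loose flange. I'll go gently from here.

Call:
drive_tool([
  {"tx":0.3,"ty":0,"tz":0,"ax":0,"ay":0,"az":0.02},
  {"tx":0.3,"ty":0,"tz":0,"ax":0,"ay":0,"az":0.02},
])

```text
time: 5.9
ee_pos: [532.3, 11.9, 93.8]
ee_rot: [0.006, 0.598, 0.802, 0.003]
contact_force: [1.0, -11.4, -2.1]
grip_width: 0.2
```

```bash
python3 st.py
```

```text
[532.3  11.9  93.8] 106.6 5.9 F tool x,y -11.21 -2.35 Fz -2.06
hinge r 154.1 ang -159.84 tangent ccw -69.8
pivot r 142.1 ang -91.09 tangent ccw -1.1
```

Call:
drive_tool([
  {"tx":0.2,"ty":0,"tz":0,"ax":0,"ay":0,"az":0.01},
])

```text
time: 6.02
ee_pos: [532.2, 11.8, 93.8]
ee_rot: [0.008, 0.602, 0.799, 0.002]
contact_force: [0.4, -10.6, -1.2]
grip_width: 0.8
```

```bash
python3 st.py
```

```text
[532.2  11.8  93.8] 106.0 6.025 F tool x,y -10.35 -2.52 Fz -1.15
hinge r 154.3 ang -159.81 tangent ccw -69.8
pivot r 142.3 ang -91.12 tangent ccw -1.1
```

Call:
drive_tool([
  {"tx":0.2,"ty":0,"tz":0,"ax":0,"ay":0,"az":0.01},
])

```text
time: 6.15
ee_pos: [532.2, 11.6, 93.9]
ee_rot: [0.009, 0.606, 0.795, 0.001]
contact_force: [1.1, -9.5, -1.2]
grip_width: 0.4
```

```bash
python3 st.py
```

```text
[532.2  11.6  93.9] 105.4 6.15 F tool x,y -9.46 -1.47 Fz -1.25
hinge r 154.4 ang -159.76 tangent ccw -69.8
pivot r 142.4 ang -91.13 tangent ccw -1.1
```

Call:
drive_tool([
  {"tx":0.35,"ty":0,"tz":0,"ax":0,"ay":0,"az":0},
  {"tx":0.35,"ty":0,"tz":0,"ax":0,"ay":0,"az":0},
])

```text
time: 6.4
ee_pos: [532.2, 11.7, 94.0]
ee_rot: [0.014, 0.606, 0.795, -0.003]
contact_force: [1.3, -14.9, -2.8]
grip_width: 0.8
```

```bash
python3 st.py
```

```text
[532.2  11.7  94. ] 105.3 6.4 F tool x,y -14.71 -2.73 Fz -2.79
hinge r 154.3 ang -159.79 tangent ccw -69.8
pivot r 142.3 ang -91.14 tangent ccw -1.1
```

It does not move at 14.7 N, which is a firm stop. I'll back off and look.

Call:
drive_tool([
  {"tx":-1.0,"ty":0,"tz":0,"ax":0,"ay":0,"az":0},
  {"tx":-2.5,"ty":0,"tz":0,"ax":0,"ay":0,"az":0},
  {"tx":-2.0,"ty":0,"tz":-3.0,"ax":0,"ay":0,"az":0},
  {"tx":0,"ty":0,"tz":-5.0,"ax":0,"ay":0,"az":0},
  {"tx":0,"ty":2.0,"tz":-4.0,"ax":0,"ay":0,"az":0},
])

```text
time: 7.02
ee_pos: [561.4, -34.5, 214.5]
ee_rot: [0.008, 0.608, 0.794, -0.003]
contact_force: [-0.2, -0.4, -0.1]
grip_width: -0.1
```

Call:
drive_tool([
  {"tx":-3.0,"ty":4.0,"tz":0,"ax":0,"ay":0,"az":0},
  {"tx":-3.0,"ty":4.0,"tz":0,"ax":0,"ay":0,"az":0},
  {"tx":-4.0,"ty":3.0,"tz":0,"ax":0,"ay":0,"az":0},
  {"tx":-4.0,"ty":3.0,"tz":0,"ax":0,"ay":0,"az":0},
])

```text
time: 7.52
ee_pos: [739.4, -131.5, 225.1]
ee_rot: [0.012, 0.607, 0.795, 0.001]
contact_force: [-0.3, -0.5, 0.3]
grip_width: 0.3
```

```bash
python3 st.py;python3 - <<'E'
from h import *
import pickle
d={}
for n in("scene","top"):
    c=bot.read_camera(n);d[n]=c;cv2.imwrite(f"pics/{n}4.png",c["pixels"])
    o=(290,170) if n=="scene" else (225,120)
    cv2.imwrite(f"pics/{n}4c.png",cv2.resize(c["pixels"][o[1]:o[1]+100,o[0]:o[0]+130],None,fx=6,fy=6,interpolation=cv2.INTER_CUBIC))
pickle.dump(d,open("c4.pkl","wb"))
E
```

```text
[ 739.4 -131.5  225.1] 105.2 7.525 F tool x,y -0.43 -0.4 Fz 0.29
hinge r 206.2 ang -72.38 tangent ccw 17.6
pivot r 351.1 ang -54.4 tangent ccw 35.6
```

View pics/scene4c.png

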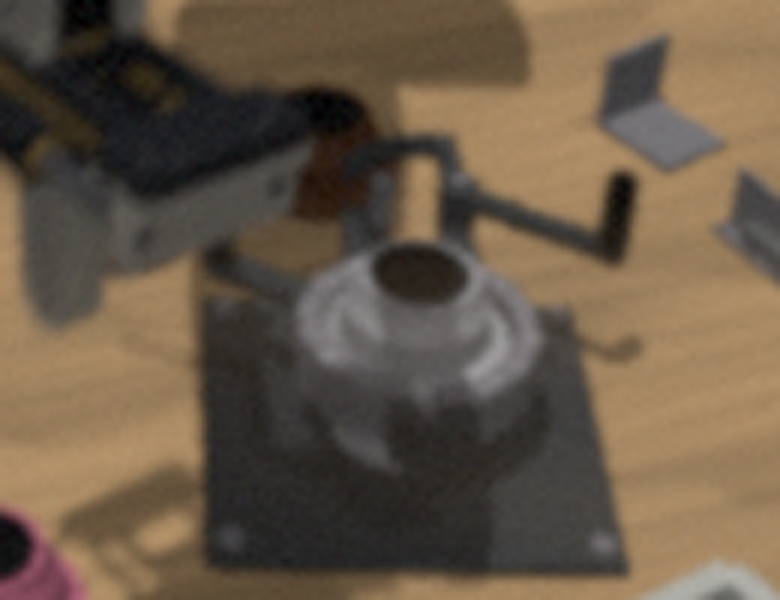

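View pics/top4c.png

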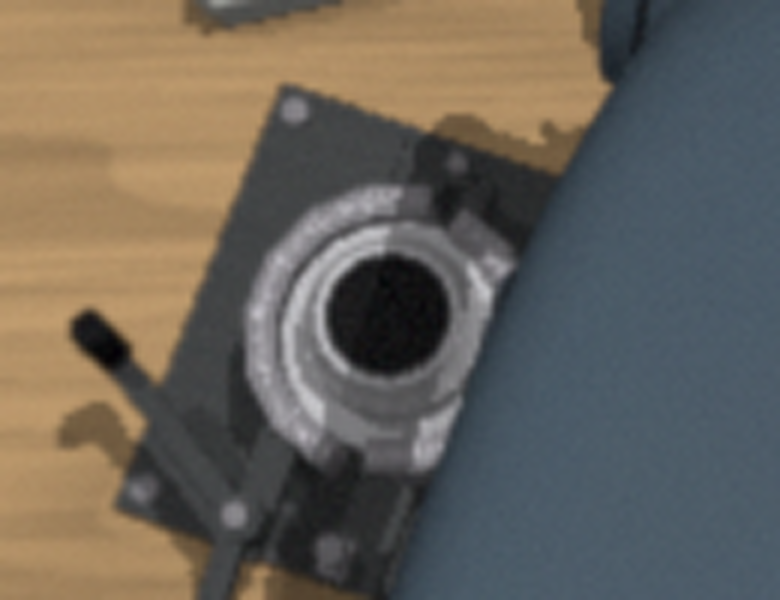

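```bash
python3 - <<'E'
from h import *
import pickle
d0=pickle.load(open("c0.pkl","rb"));t=d0["top"];s=d0["scene"]
T5=lambda u,v:(225+(u-2)/5,120+(v-2)/5);T=lambda u,v:(225+(u-2.5)/6,120+(v-2.5)/6);S=lambda u,v:(290+(u-2.5)/6,170+(v-2.5)/6)
def dark(c,o,r=12):
    im=cv2.cvtColor(c["pixels"],cv2.COLOR_BGR2GRAY)
    m=((im<60)*255).astype(np.uint8);n,l,st,ce=cv2.connectedComponentsWithStats(m)
    k=l[int(round(o[1])),int(round(o[0]))];return ce[k],st[k][4]
c4=pickle.load(open("c4.pkl","rb"))
a=dark(t,T5(330,262));b=dark(c4["top"],T(388,316));print(a,b)
p0=plane(t,a[0],102);p1=plane(c4["top"],b[0],102);print(p0,p1,p1-p0)
a=dark(t,T5(330,262));
print("catch",tri(c4["top"],T(335,552),c4["scene"],S(380,182)),"pivot",tri(c4["top"],T(234,513),c4["scene"],S(460,183)))
print("duct tri",tri(c4["top"],b[0],c4["scene"],S(422,274)))
E
```

```text
(array([290.62295082, 172.15409836]), np.int32(305)) (array([289.47452229, 172.01592357]), np.int32(314))
[610.39310432  89.06526454 102.        ] [610.81943943  91.76168432 102.        ] [0.42633511 2.69641979 0.        ]
catch (array([520.74645161, 117.21677312,  86.38344903]), np.float64(2.822860638211273)) pivot (array([536.87447809, 155.94059588,  87.74024388]), np.float64(1.1939340702819272))
duct tri (array([612.40743247,  93.95521857,  98.82127372]), np.float64(3.9568758851030332))
```

The top view shows the ring shut symmetrically round the duct. The duct centre moved 2.7 mm toward the fixed half and is now about 1 mm from my port centre. The lever is next.

```bash
python3 - <<'E'
from h import *
plan((633,168,205),126,8)
E
```

```text
{'tx': 4.0, 'ty': -0.32, 'tz': 0.21, 'az': -0.046}
{'tx': 4.01, 'ty': -0.13, 'tz': 0.21, 'az': -0.046}
{'tx': 4.01, 'ty': 0.05, 'tz': 0.21, 'az': -0.046}
{'tx': 4.01, 'ty': 0.23, 'tz': 0.21, 'az': -0.046}
{'tx': 3.99, 'ty': 0.42, 'tz': 0.21, 'az': -0.046}
{'tx': 3.97, 'ty': 0.6, 'tz': 0.21, 'az': -0.046}
{'tx': 3.94, 'ty': 0.78, 'tz': 0.21, 'az': -0.046}
{'tx': 3.9, 'ty': 0.96, 'tz': 0.21, 'az': -0.046}
```

Call:
drive_tool([
  {"tx":4.0,"ty":-0.3,"tz":0.2,"ax":0,"ay":0,"az":-0.05},
  {"tx":4.0,"ty":-0.1,"tz":0.2,"ax":0,"ay":0,"az":-0.05},
  {"tx":4.0,"ty":0,"tz":0.2,"ax":0,"ay":0,"az":-0.05},
  {"tx":4.0,"ty":0.2,"tz":0.2,"ax":0,"ay":0,"az":-0.05},
])

```text
time: 8.12
ee_pos: [682.8, 17.7, 207.6]
ee_rot: [0.008, 0.527, 0.85, -0.0]
contact_force: [0.8, 0.2, 0.2]
grip_width: 0.3
```

Call:
drive_tool([
  {"tx":4.0,"ty":0.4,"tz":0.2,"ax":0,"ay":0,"az":-0.05},
  {"tx":4.0,"ty":0.6,"tz":0.2,"ax":0,"ay":0,"az":-0.05},
  {"tx":4.0,"ty":0.8,"tz":0.2,"ax":0,"ay":0,"az":-0.05},
  {"tx":3.5,"ty":1.0,"tz":0.2,"ax":0,"ay":0,"az":-0.05},
  {"tx":0,"ty":0,"tz":0,"ax":0,"ay":0,"az":0},
])

```text
time: 8.75
ee_pos: [618.6, 176.3, 197.9]
ee_rot: [0.005, 0.434, 0.901, 0.0]
contact_force: [0.3, -0.2, 0.1]
grip_width: 0.4
```

```bash
python3 st.py; python3 - <<'E'
from h import *
plan((633,168,98),126,5)
for n in("scene","top"):
    c=bot.read_camera(n)
    o=(290,150) if n=="scene" else (215,120)
    cv2.imwrite(f"pics/{n}5c.png",cv2.resize(c["pixels"][o[1]:o[1]+120,o[0]:o[0]+150],None,fx=5,fy=5,interpolation=cv2.INTER_CUBIC))
E
```

```text
[618.6 176.3 197.9] 128.5 8.75 F tool x,y -0.34 0.17 Fz 0.06
hinge r 125.7 ang 117.67 tangent ccw -152.3
pivot r 86.6 ang 14.94 tangent ccw 104.9
{'tx': -0.31, 'ty': 0.12, 'tz': 2.0, 'az': 0.009}
{'tx': -0.31, 'ty': 0.12, 'tz': 2.0, 'az': 0.009}
{'tx': -0.31, 'ty': 0.13, 'tz': 2.0, 'az': 0.009}
{'tx': -0.31, 'ty': 0.13, 'tz': 2.0, 'az': 0.009}
{'tx': -0.3, 'ty': 0.13, 'tz': 2.0, 'az': 0.009}
```

View pics/scene5c.png

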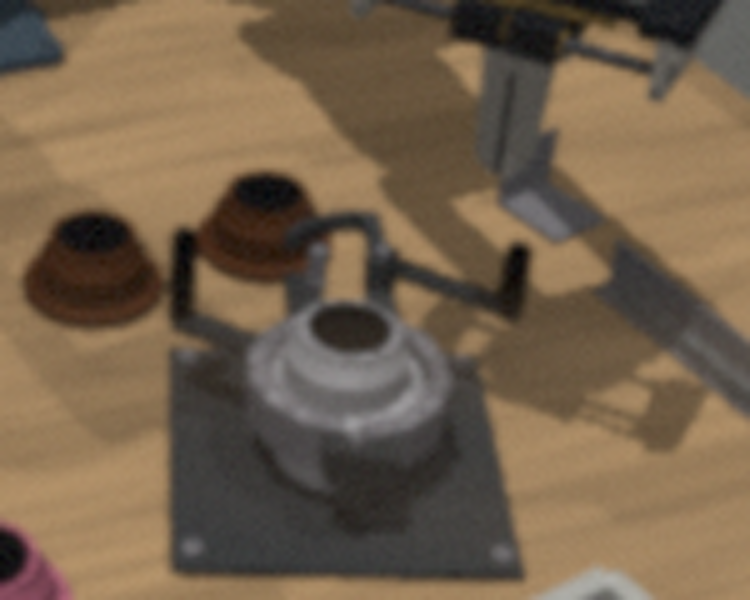

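View pics/top5c.png

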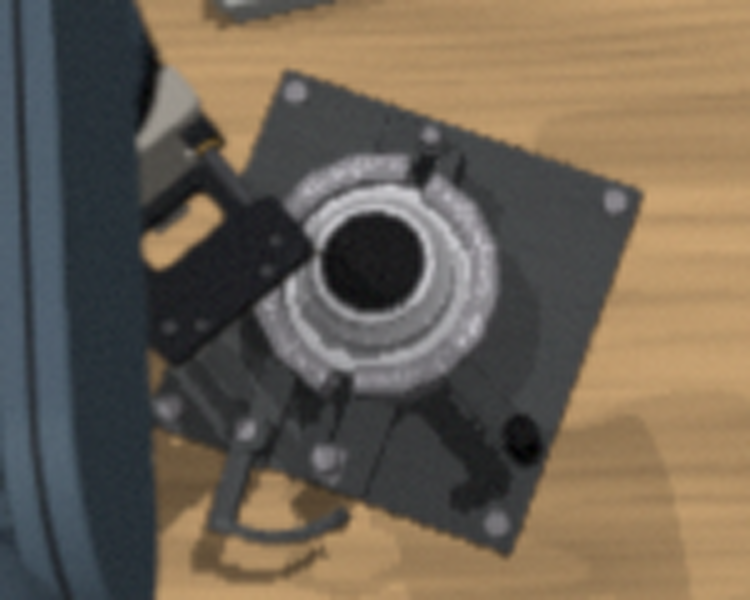

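The ring has stayed shut, with its knob at top crop (523,440). The lever knob is hidden under the gripper in the top view but visible in the scene crop at (517,255). I'm going down behind it.

Call:
drive_tool([
  {"tx":-0.9,"ty":0.2,"tz":0.5,"ax":0,"ay":0,"az":0.01},
  {"tx":-0.9,"ty":0.2,"tz":2.4,"ax":0,"ay":0,"az":0.01},
  {"tx":0,"ty":0.2,"tz":2.4,"ax":0,"ay":0,"az":0.01},
  {"tx":0,"ty":0,"tz":2.4,"ax":0,"ay":0,"az":0.01},
  {"tx":0,"ty":0,"tz":1.7,"ax":0,"ay":0,"az":0},
])

```text
time: 9.48
ee_pos: [642.9, 154.2, 102.5]
ee_rot: [0.009, 0.46, 0.888, 0.001]
contact_force: [0.9, 0.6, -0.1]
grip_width: 0.6
```

```bash
sed -i 's/(535,154)/(536,155)/' st.py; python3 st.py; python3 - <<'E'
from h import *
s=bot.read_state()
a=yaw(s);d=np.array([606.5,205])-s["ee_pos"][:2];print("knob in tool",d@[np.cos(a),np.sin(a)],d@[np.sin(a),-np.cos(a)])
E
```

```text
[642.9 154.2 102.5] 125.3 9.475 F tool x,y -0.01 1.1 Fz -0.09
hinge r 95.5 ang 110.94 tangent ccw -159.1
pivot r 106.9 ang -0.43 tangent ccw 89.6
knob in tool 62.470787543168235 -0.3458918095376477
```

Call:
drive_tool([
  {"tx":1.3,"ty":0,"tz":0.4,"ax":0,"ay":0,"az":0},
  {"tx":1.3,"ty":0,"tz":0.2,"ax":0,"ay":0,"az":0},
  {"tx":1.0,"ty":0,"tz":0,"ax":0,"ay":0,"az":0},
  {"tx":0.5,"ty":0,"tz":0,"ax":0,"ay":0,"az":0},
  {"tx":0.3,"ty":0,"tz":0,"ax":0,"ay":0,"az":0},
])

```text
time: 10.1
ee_pos: [616.7, 192.0, 96.5]
ee_rot: [0.009, 0.46, 0.888, 0.002]
contact_force: [0.5, 0.3, -0.6]
grip_width: 0.4
```

```bash
python3 st.py
```

```text
[616.7 192.   96.5] 125.2 10.1 F tool x,y -0.05 0.61 Fz -0.6
hinge r 140.6 ang 115.4 tangent ccw -154.6
pivot r 88.8 ang 24.62 tangent ccw 114.6
```

Call:
drive_tool([
  {"tx":0.6,"ty":0.1,"tz":0,"ax":0,"ay":0,"az":-0.07},
  {"tx":0.6,"ty":0.1,"tz":0,"ax":0,"ay":0,"az":-0.07},
  {"tx":0.6,"ty":0.1,"tz":0,"ax":0,"ay":0,"az":-0.07},
])

```text
time: 10.48
ee_pos: [608.3, 207.8, 97.6]
ee_rot: [0.011, 0.361, 0.932, 0.001]
contact_force: [0.2, -1.4, -0.3]
grip_width: 0.5
```

```bash
python3 st.py
```

```text
[608.3 207.8  97.6] 137.6 10.475 F tool x,y -1.05 -0.88 Fz -0.28
hinge r 158.5 ang 115.71 tangent ccw -154.3
pivot r 89.5 ang 36.15 tangent ccw 126.2
```

Call:
drive_tool([
  {"tx":0.5,"ty":0.05,"tz":0,"ax":0,"ay":0,"az":-0.06},
  {"tx":0.5,"ty":0.05,"tz":0,"ax":0,"ay":0,"az":-0.06},
  {"tx":0.5,"ty":0.05,"tz":0,"ax":0,"ay":0,"az":-0.06},
])

```text
time: 10.85
ee_pos: [598.7, 218.6, 98.7]
ee_rot: [0.013, 0.273, 0.962, -0.0]
contact_force: [-0.0, -0.8, -0.7]
grip_width: 0.6
```

```bash
python3 st.py
```

```text
[598.7 218.6  98.7] 148.3 10.85 F tool x,y -0.4 -0.66 Fz -0.65
hinge r 172.4 ang 117.02 tangent ccw -153.0
pivot r 89.3 ang 45.41 tangent ccw 135.4
```

Call:
drive_tool([
  {"tx":0.4,"ty":0.05,"tz":0.1,"ax":0,"ay":0,"az":-0.05},
  {"tx":0.4,"ty":0.05,"tz":0.1,"ax":0,"ay":0,"az":-0.05},
])

```text
time: 11.1
ee_pos: [593.5, 223.7, 97.9]
ee_rot: [0.014, 0.223, 0.975, -0.0]
contact_force: [0.7, -0.2, 0.2]
grip_width: 0.8
```

```bash
python3 st.py
```

```text
[593.5 223.7  97.9] 154.3 11.1 F tool x,y -0.77 0.12 Fz 0.21
hinge r 179.3 ang 117.77 tangent ccw -152.2
pivot r 89.5 ang 50.08 tangent ccw 140.1
```

Call:
drive_tool([
  {"tx":0.4,"ty":0.05,"tz":0.1,"ax":0,"ay":0,"az":-0.05},
  {"tx":0.4,"ty":0.05,"tz":0,"ax":0,"ay":0,"az":-0.05},
])

```text
time: 11.35
ee_pos: [587.8, 228.1, 97.9]
ee_rot: [0.016, 0.172, 0.985, -0.001]
contact_force: [0.8, 0.0, 0.1]
grip_width: 0.4
```

```bash
python3 st.py
```

```text
[587.8 228.1  97.9] 160.2 11.35 F tool x,y -0.75 0.27 Fz 0.09
hinge r 185.8 ang 118.67 tangent ccw -151.3
pivot r 89.6 ang 54.64 tangent ccw 144.6
```

Call:
drive_tool([
  {"tx":0.3,"ty":0.05,"tz":0,"ax":0,"ay":0,"az":-0.03},
  {"tx":0.3,"ty":0.05,"tz":0,"ax":0,"ay":0,"az":-0.03},
])

```text
time: 11.6
ee_pos: [583.0, 231.1, 98.4]
ee_rot: [0.017, 0.141, 0.99, -0.001]
contact_force: [1.5, -0.1, -0.7]
grip_width: 0.7
```

```bash
python3 st.py;python3 - <<'E'
from h import *
for n in("scene","top"):
    c=bot.read_camera(n)
    o=(290,150) if n=="scene" else (215,120)
    cv2.imwrite(f"pics/{n}6c.png",cv2.resize(c["pixels"][o[1]:o[1]+120,o[0]:o[0]+150],None,fx=5,fy=5,interpolation=cv2.INTER_CUBIC))
E
```

```text
[583.  231.1  98.4] 163.8 11.6 F tool x,y -1.42 0.34 Fz -0.7
hinge r 190.9 ang 119.51 tangent ccw -150.5
pivot r 89.4 ang 58.32 tangent ccw 148.3
```

View pics/scene6c.png

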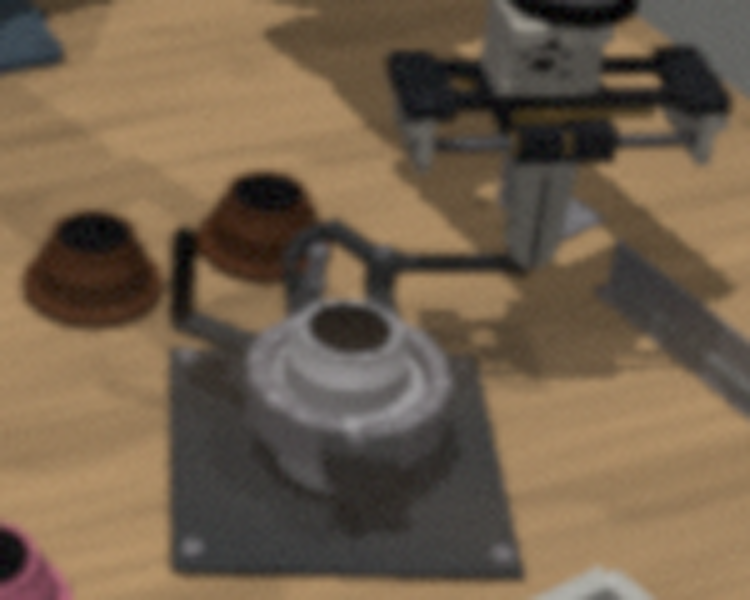

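View pics/top6c.png

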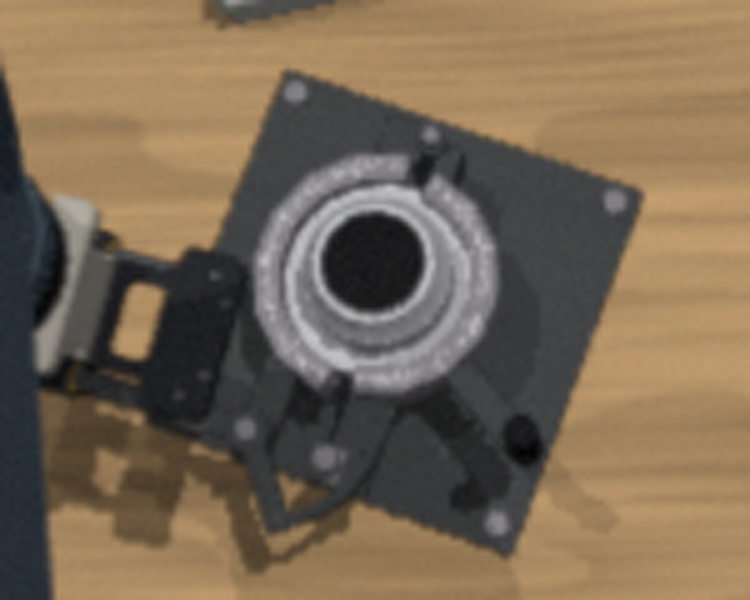

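The hook now lies outside the catch post at top crop (325,457), so it passed correctly. I'll continue in small force-limited steps.

Call:
drive_tool([
  {"tx":0.25,"ty":0.06,"tz":0,"ax":0,"ay":0,"az":-0.02},
  {"tx":0.25,"ty":0.06,"tz":0,"ax":0,"ay":0,"az":-0.02},
])

```text
time: 11.95
ee_pos: [578.2, 233.6, 98.3]
ee_rot: [0.017, 0.121, 0.993, -0.002]
contact_force: [0.3, -0.9, -0.2]
grip_width: 0.6
```

```bash
python3 st.py
```

```text
[578.2 233.6  98.3] 166.1 11.95 F tool x,y -0.5 -0.85 Fz -0.23
hinge r 195.4 ang 120.37 tangent ccw -149.6
pivot r 89.2 ang 61.75 tangent ccw 151.8
```

Call:
drive_tool([
  {"tx":0.2,"ty":0.05,"tz":0.05,"ax":0,"ay":0,"az":-0.02},
  {"tx":0.2,"ty":0.05,"tz":0,"ax":0,"ay":0,"az":-0.02},
])

```text
time: 12.2
ee_pos: [574.5, 235.6, 97.8]
ee_rot: [0.017, 0.1, 0.995, -0.002]
contact_force: [0.8, 0.3, 1.1]
grip_width: 0.4
```

```bash
python3 st.py
```

```text
[574.5 235.6  97.8] 168.6 12.2 F tool x,y -0.77 0.44 Fz 1.08
hinge r 199.0 ang 121.0 tangent ccw -149.0
pivot r 89.3 ang 64.46 tangent ccw 154.5
```

Call:
drive_tool([
  {"tx":0.2,"ty":0.05,"tz":0.05,"ax":0,"ay":0,"az":-0.02},
  {"tx":0.2,"ty":0.05,"tz":0,"ax":0,"ay":0,"az":-0.02},
])

```text
time: 12.45
ee_pos: [570.5, 237.4, 97.2]
ee_rot: [0.017, 0.078, 0.997, -0.002]
contact_force: [0.4, -0.8, 0.2]
grip_width: -0.0
```

```bash
python3 st.py
```

```text
[570.5 237.4  97.2] 171.0 12.45 F tool x,y -0.51 -0.75 Fz 0.16
hinge r 202.6 ang 121.69 tangent ccw -148.3
pivot r 89.4 ang 67.26 tangent ccw 157.3
```

Call:
drive_tool([
  {"tx":0.22,"ty":0.05,"tz":0,"ax":0,"ay":0,"az":-0.02},
  {"tx":0.22,"ty":0.05,"tz":0,"ax":0,"ay":0,"az":-0.02},
  {"tx":0.22,"ty":0.05,"tz":0,"ax":0,"ay":0,"az":-0.02},
])

```text
time: 12.82
ee_pos: [563.8, 239.9, 96.9]
ee_rot: [0.017, 0.046, 0.999, -0.003]
contact_force: [0.6, -1.1, 0.6]
grip_width: 0.4
```

```bash
python3 st.py
```

```text
[563.8 239.9  96.9] 174.7 12.825 F tool x,y -0.71 -1.01 Fz 0.62
hinge r 208.3 ang 122.92 tangent ccw -147.1
pivot r 89.3 ang 71.89 tangent ccw 161.9
```

Call:
drive_tool([
  {"tx":0.22,"ty":0.05,"tz":0,"ax":0,"ay":0,"az":-0.02},
  {"tx":0.22,"ty":0.05,"tz":0,"ax":0,"ay":0,"az":-0.02},
  {"tx":0.2,"ty":0.05,"tz":0,"ax":0,"ay":0,"az":-0.02},
])

```text
time: 13.2
ee_pos: [557.0, 242.0, 96.6]
ee_rot: [0.017, 0.014, 1.0, -0.003]
contact_force: [1.1, -0.8, 0.2]
grip_width: 0.4
```

```bash
python3 st.py
```

```text
[557.  242.   96.6] 178.4 13.2 F tool x,y -1.16 -0.76 Fz 0.22
hinge r 213.8 ang 124.14 tangent ccw -145.9
pivot r 89.5 ang 76.43 tangent ccw 166.4
```

Call:
drive_tool([
  {"tx":0.2,"ty":0.05,"tz":0,"ax":0,"ay":0,"az":-0.03},
  {"tx":0.2,"ty":0.05,"tz":0,"ax":0,"ay":0,"az":-0.03},
  {"tx":0.2,"ty":0.05,"tz":0,"ax":0,"ay":0,"az":-0.02},
])

```text
time: 13.58
ee_pos: [550.6, 243.6, 96.5]
ee_rot: [0.017, -0.029, 0.999, -0.004]
contact_force: [0.8, -0.8, -0.1]
grip_width: 0.8
```

```bash
python3 st.py
```

```text
[550.6 243.6  96.5] -176.7 13.575 F tool x,y -0.73 -0.84 Fz -0.1
hinge r 218.8 ang 125.28 tangent ccw -144.7
pivot r 89.8 ang 80.63 tangent ccw 170.6
```

Call:
drive_tool([
  {"tx":0.2,"ty":0.05,"tz":0,"ax":0,"ay":0,"az":-0.03},
  {"tx":0.2,"ty":0.05,"tz":0,"ax":0,"ay":0,"az":-0.03},
])

```text
time: 13.82
ee_pos: [546.3, 244.4, 96.3]
ee_rot: [0.017, -0.061, 0.998, -0.005]
contact_force: [0.5, -0.1, -0.6]
grip_width: 0.4
```

```bash
python3 st.py
```

```text
[546.3 244.4  96.3] -173.0 13.825 F tool x,y -0.47 -0.18 Fz -0.57
hinge r 222.0 ang 126.07 tangent ccw -143.9
pivot r 90.0 ang 83.42 tangent ccw 173.4
```

Call:
drive_tool([
  {"tx":0.2,"ty":0.05,"tz":0,"ax":0,"ay":0,"az":-0.03},
  {"tx":0.2,"ty":0.05,"tz":0,"ax":0,"ay":0,"az":-0.03},
])

```text
time: 14.08
ee_pos: [542.0, 245.0, 96.2]
ee_rot: [0.017, -0.093, 0.996, -0.005]
contact_force: [0.5, 0.2, 0.5]
grip_width: 0.9
```

```bash
python3 st.py
```

```text
[542.  245.   96.2] -169.3 14.075 F tool x,y -0.54 0.1 Fz 0.45
hinge r 225.0 ang 126.88 tangent ccw -143.1
pivot r 90.2 ang 86.21 tangent ccw 176.2
```

Call:
drive_tool([
  {"tx":0.2,"ty":0.04,"tz":0,"ax":0,"ay":0,"az":-0.02},
  {"tx":0.2,"ty":0.04,"tz":0,"ax":0,"ay":0,"az":-0.02},
])

```text
time: 14.32
ee_pos: [537.6, 245.0, 96.1]
ee_rot: [0.017, -0.114, 0.993, -0.005]
contact_force: [1.0, 0.5, 0.3]
grip_width: 0.5
```

```bash
python3 st.py
```

```text
[537.6 245.   96.1] -166.9 14.325 F tool x,y -1.07 0.25 Fz 0.27
hinge r 227.7 ang 127.74 tangent ccw -142.3
pivot r 90.1 ang 88.95 tangent ccw 179.0
```

Call:
drive_tool([
  {"tx":0.2,"ty":0.02,"tz":0,"ax":0,"ay":0,"az":-0.02},
  {"tx":0.2,"ty":0.02,"tz":0,"ax":0,"ay":0,"az":-0.02},
])

```text
time: 14.58
ee_pos: [533.5, 244.8, 96.1]
ee_rot: [0.017, -0.136, 0.991, -0.005]
contact_force: [0.8, 0.6, -0.1]
grip_width: 0.5
```

```bash
python3 st.py
```

```text
[533.5 244.8  96.1] -164.4 14.575 F tool x,y -0.95 0.32 Fz -0.06
hinge r 230.0 ang 128.6 tangent ccw -141.4
pivot r 89.8 ang 91.61 tangent ccw -178.4
```

Call:
drive_tool([
  {"tx":0.2,"ty":0.02,"tz":0,"ax":0,"ay":0,"az":-0.02},
  {"tx":0.2,"ty":0.02,"tz":0,"ax":0,"ay":0,"az":-0.02},
])

```text
time: 14.82
ee_pos: [529.5, 244.4, 96.1]
ee_rot: [0.017, -0.157, 0.987, -0.006]
contact_force: [1.3, 1.4, 0.1]
grip_width: 1.0
```

```bash
python3 st.py
```

```text
[529.5 244.4  96.1] -162.0 14.825 F tool x,y -1.67 0.91 Fz 0.13
hinge r 232.2 ang 129.43 tangent ccw -140.6
pivot r 89.6 ang 94.15 tangent ccw -175.8
```

Call:
drive_tool([
  {"tx":0.2,"ty":0.02,"tz":0,"ax":0,"ay":0,"az":-0.02},
])

```text
time: 14.95
ee_pos: [527.9, 244.2, 96.2]
ee_rot: [0.017, -0.167, 0.986, -0.006]
contact_force: [1.7, 1.9, -0.5]
grip_width: 0.4
```

```bash
python3 st.py
```

```text
[527.9 244.2  96.2] -160.7 14.95 F tool x,y -2.21 1.25 Fz -0.46
hinge r 233.1 ang 129.77 tangent ccw -140.2
pivot r 89.6 ang 95.22 tangent ccw -174.8
```

Call:
drive_tool([
  {"tx":0.2,"ty":0.02,"tz":0,"ax":0,"ay":0,"az":-0.02},
])

```text
time: 15.08
ee_pos: [526.3, 244.0, 96.2]
ee_rot: [0.018, -0.178, 0.984, -0.006]
contact_force: [2.5, 3.2, -0.5]
grip_width: 0.2
```

```bash
python3 st.py
```

```text
[526.3 244.   96.2] -159.5 15.075 F tool x,y -3.47 2.07 Fz -0.51
hinge r 234.0 ang 130.1 tangent ccw -139.9
pivot r 89.5 ang 96.23 tangent ccw -173.8
```

Call:
drive_tool([
  {"tx":0.2,"ty":0.02,"tz":0,"ax":0,"ay":0,"az":-0.02},
])

```text
time: 15.2
ee_pos: [524.7, 243.8, 96.2]
ee_rot: [0.018, -0.188, 0.982, -0.005]
contact_force: [2.8, 2.7, -1.3]
grip_width: 0.7
```

```bash
python3 st.py
```

```text
[524.7 243.8  96.2] -158.3 15.2 F tool x,y -3.58 1.44 Fz -1.25
hinge r 234.9 ang 130.44 tangent ccw -139.6
pivot r 89.5 ang 97.28 tangent ccw -172.7
```

```bash
cat >> st.py <<'E'
x=np.array([np.cos(a),np.sin(a)]);y=np.array([np.sin(a),-np.cos(a)]);P=np.array([536,155])
b=s["ee_pos"][:2]+15.5*x-P; B=b@y; yo=-B+np.sqrt(max(B*B-b@b+86**2,0)); r=b+yo*y
rc=r-8*x
print("yoff",yo.round(1),"knob ang",np.degrees(np.arctan2(r[1],r[0])).round(1),"TANG knob force",((rc[0]*-f[1]-rc[1]*-f[0])/85).round(2))
E
python3 st.py
```

```text
[524.7 243.8  96.2] -158.3 15.2 F tool x,y -3.58 1.44 Fz -1.25
hinge r 234.9 ang 130.44 tangent ccw -139.6
pivot r 89.5 ang 97.28 tangent ccw -172.7
yoff -0.9 knob ang 107.2 TANG knob force 3.36
```

Call:
drive_tool([
  {"tx":0.2,"ty":0.06,"tz":0,"ax":0,"ay":0,"az":-0.01},
])

```text
time: 15.32
ee_pos: [523.0, 243.5, 96.3]
ee_rot: [0.019, -0.194, 0.981, -0.006]
contact_force: [4.0, 1.5, -1.8]
grip_width: 0.2
```

```bash
python3 st.py
```

```text
[523.  243.5  96.3] -157.7 15.325 F tool x,y -4.29 -0.19 Fz -1.76
hinge r 235.8 ang 130.77 tangent ccw -139.2
pivot r 89.5 ang 98.33 tangent ccw -171.7
yoff -1.0 knob ang 108.2 TANG knob force 4.36
```

Call:
drive_tool([
  {"tx":0.2,"ty":0.06,"tz":0,"ax":0,"ay":0,"az":-0.01},
])

```text
time: 15.45
ee_pos: [521.6, 243.2, 96.3]
ee_rot: [0.02, -0.199, 0.98, -0.006]
contact_force: [5.9, 1.5, -2.9]
grip_width: 0.7
```

```bash
python3 st.py
```

```text
[521.6 243.2  96.3] -157.0 15.45 F tool x,y -5.98 -0.89 Fz -2.89
hinge r 236.5 ang 131.09 tangent ccw -138.9
pivot r 89.4 ang 99.3 tangent ccw -170.7
yoff -1.0 knob ang 109.2 TANG knob force 6.18
```

Call:
drive_tool([
  {"tx":0.2,"ty":0.05,"tz":0,"ax":0,"ay":0,"az":-0.01},
])

```text
time: 15.58
ee_pos: [520.2, 242.8, 96.3]
ee_rot: [0.02, -0.204, 0.979, -0.006]
contact_force: [7.1, 2.9, -2.8]
grip_width: 0.2
```

```bash
python3 st.py|tail -1
```

```text
yoff -1.0 knob ang 110.1 TANG knob force 7.75
```

Call:
drive_tool([
  {"tx":0.2,"ty":0.04,"tz":0,"ax":0,"ay":0,"az":-0.01},
])

```text
time: 15.7
ee_pos: [519.2, 242.6, 96.4]
ee_rot: [0.021, -0.209, 0.978, -0.006]
contact_force: [6.8, 2.5, -5.0]
grip_width: 0.5
```

```bash
python3 st.py|tail -1
```

```text
yoff -0.9 knob ang 110.9 TANG knob force 7.35
```

Call:
drive_tool([
  {"tx":0.23,"ty":0.04,"tz":0,"ax":0,"ay":0,"az":-0.01},
])

```text
time: 15.82
ee_pos: [518.0, 242.2, 96.4]
ee_rot: [0.023, -0.214, 0.976, -0.006]
contact_force: [6.4, 3.4, -4.5]
grip_width: 0.2
```

```bash
python3 st.py|tail -1
```

```text
yoff -0.9 knob ang 111.6 TANG knob force 7.26
```

Call:
drive_tool([
  {"tx":0.23,"ty":0.04,"tz":0,"ax":0,"ay":0,"az":0},
])

```text
time: 15.95
ee_pos: [517.1, 242.0, 96.5]
ee_rot: [0.024, -0.214, 0.976, -0.006]
contact_force: [8.1, 3.8, -5.6]
grip_width: 0.2
```

```bash
python3 st.py|tail -1
```

```text
yoff -0.9 knob ang 112.2 TANG knob force 9.05
```

Call:
drive_tool([
  {"tx":0.23,"ty":0.04,"tz":0,"ax":0,"ay":0,"az":0},
])

```text
time: 16.08
ee_pos: [516.5, 241.7, 96.5]
ee_rot: [0.026, -0.214, 0.976, -0.006]
contact_force: [7.8, 3.3, -4.9]
grip_width: 0.5
```

```bash
python3 st.py|tail -1
```

```text
yoff -1.0 knob ang 112.7 TANG knob force 8.63
```

Call:
drive_tool([
  {"tx":0.23,"ty":0.04,"tz":0,"ax":0,"ay":0,"az":0},
])

```text
time: 16.2
ee_pos: [515.9, 241.5, 96.6]
ee_rot: [0.028, -0.214, 0.976, -0.006]
contact_force: [8.0, 4.4, -5.2]
grip_width: 0.6
```

```bash
python3 st.py|tail -1
```

```text
yoff -1.0 knob ang 113.1 TANG knob force 9.14
```

Call:
drive_tool([
  {"tx":0.26,"ty":0.04,"tz":0,"ax":0,"ay":0,"az":0},
])

```text
time: 16.32
ee_pos: [515.1, 241.2, 96.6]
ee_rot: [0.03, -0.215, 0.976, -0.006]
contact_force: [9.6, 4.8, -5.5]
grip_width: 0.7
```

```bash
python3 st.py|tail -1
```

```text
yoff -1.0 knob ang 113.7 TANG knob force 10.84
```

Call:
drive_tool([
  {"tx":0.26,"ty":0.04,"tz":0,"ax":0,"ay":0,"az":0},
])

```text
time: 16.45
ee_pos: [514.4, 240.9, 96.6]
ee_rot: [0.031, -0.215, 0.976, -0.006]
contact_force: [9.9, 3.9, -5.4]
grip_width: 0.4
```

```bash
python3 st.py|tail -1
```

```text
yoff -1.0 knob ang 114.2 TANG knob force 10.86
```

The pull reached 10.9 N twice, which is in the right band. I'll let go and retreat.

Call:
drive_tool([
  {"tx":-0.5,"ty":0,"tz":0,"ax":0,"ay":0,"az":0},
  {"tx":-2.0,"ty":0,"tz":0,"ax":0,"ay":0,"az":0},
  {"tx":-2.0,"ty":0,"tz":-3.0,"ax":0,"ay":0,"az":0},
  {"tx":0,"ty":0,"tz":-5.0,"ax":0,"ay":0,"az":0},
  {"tx":0,"ty":2.0,"tz":-4.0,"ax":0,"ay":0,"az":0},
])

```text
time: 17.08
ee_pos: [533.2, 274.0, 214.7]
ee_rot: [0.019, -0.214, 0.977, -0.008]
contact_force: [0.7, 0.2, -0.0]
grip_width: 0.6
```

Call:
drive_tool([
  {"tx":-2.0,"ty":3.0,"tz":-2,"ax":0,"ay":0,"az":0},
  {"tx":-2.0,"ty":3.0,"tz":0,"ax":0,"ay":0,"az":0},
  {"tx":0,"ty":3.0,"tz":0,"ax":0,"ay":0,"az":0},
  {"tx":0,"ty":3.0,"tz":0,"ax":0,"ay":0,"az":0},
  {"tx":0,"ty":0,"tz":0,"ax":0,"ay":0,"az":0},
])

```text
time: 17.7
ee_pos: [513.9, 400.9, 236.1]
ee_rot: [0.016, -0.215, 0.977, -0.01]
contact_force: [-0.1, -0.7, 0.4]
grip_width: 0.2
```

```bash
python3 st.py;python3 - <<'E'
from h import *
import pickle
d={}
for n in("scene","top"):
    c=bot.read_camera(n);d[n]=c;cv2.imwrite(f"pics/{n}7.png",c["pixels"])
    o=(290,150) if n=="scene" else (175,120)
    w=190 if n=="top" else 150
    cv2.imwrite(f"pics/{n}7c.png",cv2.resize(c["pixels"][o[1]:o[1]+120,o[0]:o[0]+w],None,fx=4,fy=4,interpolation=cv2.INTER_CUBIC))
pickle.dump(d,open("c7.pkl","wb"))
E
```

```text
[513.9 400.9 236.1] -155.2 17.7 F tool x,y 0.42 -0.61 Fz 0.39
hinge r 373.4 ang 115.9 tangent ccw -154.1
pivot r 246.9 ang 95.14 tangent ccw -174.9
yoff -179.3 knob ang 63.0 TANG knob force 0.28
```

View pics/scene7c.png

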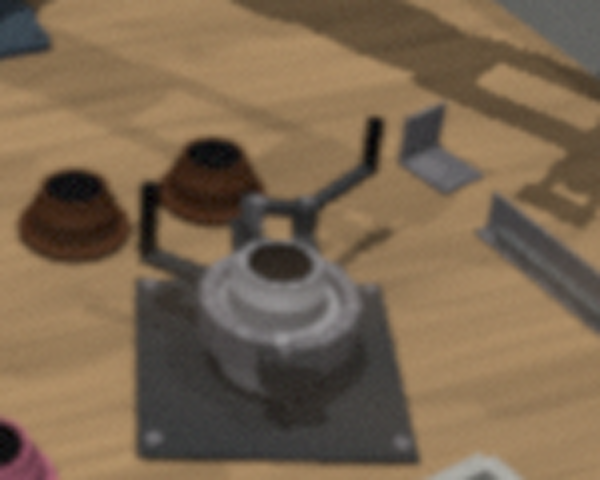

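View pics/top7c.png

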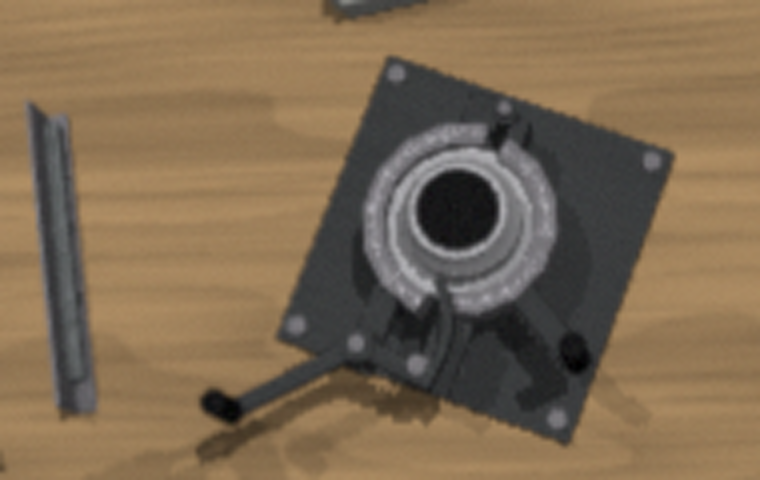

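```bash
python3 - <<'E'
from h import *
import pickle
c0=pickle.load(open("c0.pkl","rb"));c=pickle.load(open("c7.pkl","rb"))
k,e=tri(c["top"],(175+211/4,120+400/4),c["scene"],(290+374/4,150+118/4));print("lever knob",k,e,np.degrees(np.arctan2(k[1]-155,k[0]-536)),np.hypot(k[0]-536,k[1]-155))
k,e=tri(c["top"],(175+575/4,120+345/4),c["scene"],(290+150/4,150+184/4));print("ring knob",k,e,np.hypot(k[0]-677,k[1]-65))
im=cv2.cvtColor(c["top"]["pixels"],cv2.COLOR_BGR2GRAY);n,l,st,ce=cv2.connectedComponentsWithStats(((im<60)*255).astype(np.uint8))
k=l[172,289];print("duct",ce[k],st[k][4],plane(c["top"],ce[k],102))
d=cv2.absdiff(c["top"]["pixels"],c0["top"]["pixels"]).max(2)
print("diff runner/bracket",d[140:280,170:212].mean(),"driver",d[185:230,420:505].mean())
d=cv2.absdiff(c["scene"]["pixels"],c0["scene"]["pixels"]).max(2);print("scene driver",d[243:262,170:245].mean(),"runner",d[200:240,412:456].mean())
s=bot.read_state();print(s["time"])
E
```

```text
lever knob [499.17602849 232.0682491  124.93194958] 1.9838889871667418 115.53893225823599 85.4138156157356
ring knob [525.12450333  26.8900866  124.05446898] 6.03389829761317 156.58394550314333
duct [288.9261745  171.95637584] 298 [611.00763179  93.0497273  102.        ]
diff runner/bracket 6.978231292517007 driver 5.564705882352941
scene driver 2.8856140350877193 runner 5.891477272727273
17.8
```

```bash
python3 - <<'E'
from h import *
import pickle
c=pickle.load(open("c7.pkl","rb"))["top"]
# plate corners z=8, ring outline z~72, duct bore 102
P=lambda u,v:(175+(u-1.5)/4,120+(v-1.5)/4)
q=np.array([plane(c,P(*p),8) for p in((391,57),(674,153),(569,444),(278,338))]);print("plate centre",q.mean(0))
sc=np.array([plane(c,P(*p),8) for p in((397,74),(652,160),(557,419),(296,325))]);print("screws centre",sc.mean(0))
for z in(68,72,76):print("ring",z,plane(c,P(460,218.5),z), plane(c,P(363,218),z)[1]-plane(c,P(557,218),z)[1])
E
```

```text
plate centre [609.65973087  91.01775478   8.        ]
screws centre [611.65878751  92.49709595   8.        ]
ring 68 [613.47566663  95.21418285  68.        ] 117.8238477391259
ring 72 [612.53000613  94.77313365  72.        ] 117.37180158115902
ring 76 [611.58434564  94.33208445  76.        ] 116.91975542319221
```

```bash
python3 - <<'E'
from bench import bot
print(bot.hand_in())
E
```

```text
the job is handed in; nothing more can be done
None
```

The ring is shut, the latch is tightened to about 10.9 N at the knob, and the job is handed in at 17.8 s on the robot's clock. The hand-in gives no verdict.

- **Ring:** I pushed its knob round with the closed fingers until it stopped dead. It did not move at 14.7 N and stayed shut when I let go. I have no direct reading of the ring angle, only that firm stop and the pictures.
- **Latch:** I turned the lever in small steps limited by force. The tangential pull at its knob reached 10.8–10.9 N twice, by my estimate from the wrist force. After I let go it stayed at about 115.5°, against 114° under load, with the hook round the catch. The hook's own force on the catch was not measured.
- **Duct end:** it moved about 4 mm toward the fixed half. Its centre is now at (611, 93), against (610–612, 91–92.5) for the plate.
- **Disagreements:**
  - The two plate-centre estimates (corners and screws) differ by about 2 mm.
  - The centre fitted to the ring is 1–3 mm further off.
  - The last two-view fit of the ring knob missed by 6 mm, so I did not use it.
- **Bystanders:** the screwdriver, runner and bracket look unmoved. The before-and-after picture differences there are small.

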